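Lay the bombilla tube down and shut the sugar flap

TASK

The mirrored door needs headroom, so push the green bombilla tube over so that it drops lengthwise into the wooden tray it stands in, and push the sugar bowl's red flap over and down until it is fully shut. Only push with the fingers: do not pick up the tube or the bowl, keep the bowl where it stands, and leave everything else on the glass shelf alone.

Things in the scene. Friction and masses are not known exactly. Their poses are not given: they have to be found in the camera images.
- tray: Fixed open wooden tray with a blue felt floor, stuck to the glass shelf (it cannot move). Outside 250 mm long (its x axis), 60 mm wide (y), 28 mm high; walls and floor 5 mm thick, so inside 240 x 50 mm. Origin: centre of its underside, on the shelf's top, which is 30 mm above the work surface. The tube stands inside near the tray's -x end, so it must fall towards the tray's +x.
- tube: Closed green plastic storage tube (bombilla inside) with an orange twist cap, loose, about 90 g, standing upright on the tray floor near the tray's -x end. 180 mm tall; 30 mm diameter, cap (top 30 mm) 33 mm. Origin: centre of its foot; z runs along it to the cap. Once leaned about 10 degrees it falls by itself. A push well above its middle tips it about its foot.
- tube_mid (a point): Point on the tube's axis halfway along it, 90 mm from the foot. With the tube lying in the tray it is about 20 mm above the tray's underside.
- bowl: Loose white ceramic sugar bowl, about 0.5 kg, 96 mm widest diameter, 76 mm high. Origin: centre of its underside, on the shelf. The flap's hinge is at its +x side; +x points from the bowl's middle to the hinge.
- flap_hinge (a point): Middle of the flap's hinge line, in the bowl's frame at x = 49 mm, y = 0, z = 77 mm. The hinge line runs along the bowl's y.
- flap_tab (a point): Outer edge of the flap's tab, 105 mm from the hinge.
- flap (a joint): Angle of the red flap (6 mm thick disc of 90 mm diameter, centre 49 mm from the hinge, with a 24 mm wide tab out to 105 mm): 0 = shut, lying level on the rim with its tab towards the bowl's -x; 1.57 = standing straight up over the hinge; up to 2.1 = leaning back beyond the hinge (towards the bowl's +x). The stiff hinge stays where it is left and takes about 0.035 N m (plus up to 0.02 N m for the flap's weight) to turn; it does not spring or fall shut.
- gourd: Bystander: loose terracotta gourd cup, 88 mm diameter, 100 mm high, towards the back of the shelf. Origin: centre of its underside.
- filter_box: Bystander: loose grey filter box with a clear sliding door on its far (+x) side, 70 x 130 x 70 mm high, towards the back. Origin: centre of its underside.
- yerba_jar: Bystander: loose white ceramic jar with dark wooden lid, 80 mm diameter, 100 mm high, towards the back. Origin: centre of its underside.
- cup: Bystander: loose blue ceramic cup, 76 mm diameter, 80 mm high, at one side. Origin: centre of its underside.
- spice_jar: Bystander: loose small yellow jar, 52 mm diameter, 75 mm high, at one side. Origin: centre of its underside.
- spare_cap: Bystander: loose spare orange twist cap, 36 mm diameter, 24 mm high, in front. Origin: centre of its underside.
Mind the look-alikes: they are no part of the job. What is meant by the tube is not pink, and is the smaller of those in its own colour.

How it is judged:
At the end, for the whole second after the job is handed in: Tube at rest, level (within 7 deg) on the tray floor, foot at the -x end, its middle within 35 mm lengthwise and 14 mm across of the tray's middle; flap shut within 0.07 rad; bowl upright, still, within 30 mm of its start; every bystander within 25 mm of its start (angle between tube's own z axis and vertical between 1.45 and 1.69 rad and x of tube_mid in the frame of tray between -0.035 and 0.035 m and y of tube_mid in the frame of tray between -0.014 and 0.014 m and z of tube_mid in the frame of tray between 0.012 and 0.028 m and linear speed of each of tube, bowl below 0.02 m/s and value of joint flap below 0.07 rad and distance of bowl from where it was at the start of the episode below 0.03 m and angle between bowl's own z axis and vertical below 0.05 rad and distance of each of gourd, filter_box, yerba_jar, cup, spice_jar, spare_cap from where it was at the start of the episode below 0.025 m and x of tube in the frame of tray below -0.05 m); the robot touches nothing.
It fails at once if the tube is picked up (its middle rises more than 12 mm above where it was while standing) (height (world z) of tube_mid above 0.137 m).
It fails at once if the sugar bowl is lifted (more than 12 mm) or tipped (more than 20 degrees) (height (world z) of bowl above 0.042 m or angle between bowl's own z axis and vertical above 0.35 rad).
It fails at once if the bowl is shoved more than 30 mm (distance of bowl from where it was at the start of the episode above 0.03 m).
It fails at once if another thing on the shelf is moved more than 25 mm or tipped more than 30 degrees (distance of any of gourd, filter_box, yerba_jar, cup, spice_jar, spare_cap from where it was at the start of the episode above 0.025 m or angle between any of gourd, filter_box, yerba_jar, cup, spice_jar, spare_cap's own z axis and vertical above 0.52 rad).
It also fails if it takes over 45 s, if anything falls off the work surface, if the arm or the gripper's body presses on something with over 40 N, if the wrist force passes 120 N, or if a joint passes its speed limit or range.

ROBOT

A 6-joint arm with a two-finger parallel gripper is mounted at the origin on the work surface. World frame = base frame: x ahead of the robot, y to its left, z up, the work surface at z = 0. Lengths are in m, angles in rad, forces in N, time in s.
With the tool pointing down it reaches from about 0.225 to 0.875 m from the base axis. Payload 3.4 kg.
Tool frame: the origin (TCP) lies at the very end of the fingers, on their centre line; the grasp point (between the pads) lies 19 mm behind it (manip.hold_point_z is the distance from the TCP to the grasp point, in m); z points along the fingers, x is the direction in which the jaws open and shut, and the axes are right-handed (so a half turn about z gives the same grasp; the last joint's range is limited). The gripper opens to 85 mm and grips with 20 to 120 N. Pads are 22 mm wide; open, the fingers measure 114 mm over their backs; the gripper's body (76 mm by 85 mm) begins 54 mm behind the grasp point. The pads swing forward as they close: fully open they stand 13 mm farther back than shut.
Start: joints at [-1.224, 0.276, 1.505, -0, 1.361, -0.121], TCP at [0.259, -0.513, 0.231] pointing down, gripper open.
Joint ranges: [-2.89, 2.89], [-0.75, 2.08], [0.22, 2.7], [-1.18, 4.32], [0.11, 2.71], [-2.7, 2.7]. Speed limits (rad/s): [2.57, 2.57, 3.14, 3.14, 3.14, 3.14].

INTERFACE

Orientations are given as a unit quaternion [w, x, y, z].
In Python, from rig import telemetry, cams, manip, finder gives the robot as it stands. The module is installed in compiled form; this text tells all that it offers.
- The arm moves only by the tool carry_out, never from a script. Its argument "rows" is a list that holds one entry, the list of rows, each a list of 5 numbers: the gripper's target within -1 to 1 (fully open at 1, half-way at 0, shut at -1), then the shift along the world's x, y, z in cm, then the turn about the world's z in rad. A call has 1 to 12 rows; each row shifts and turns the commanded pose from where the row before left it; what a row does not reach is not made up. A row lasts 1/10 s, in which the tool goes at most 50 mm and 8.59 degrees, less where a joint would pass 70% of its speed; a pose out of reach is approached as far as the arm can. A call with a gripper value outside its range is refused whole. The fingers move at their own pace and stop on an object; "force" is the grip in N (left out, the last holds). Time passes only in rows, so rows that do not move let the fingers close. It gives the time, the measured TCP pose, the force and the opening at its end, in the units of the state.
- telemetry.get_state(): the state, without advancing time (a new reading comes with each control period).
- cams.get_image(name): name is "scene" or "top" or "wrist"; returns a dict with "image" (420x560x3 uint8, red, green, blue), "camera_matrix" (3x3 intrinsics, pixels), "eye" and "attitude" of the camera in the world. Camera axes: x right, y down, z forward; pixel columns grow to the right and rows downward; lengths in m; the calibration is good to about 2 mm. A picture is of the moment at which its call begins. There is no depth.
- manip.sign_off(): hands the job in, once; it reports no verdict.
Trained networks look in a picture, given as the dict that the camera call returned (one of the last four; its "shot" number tells which), for a name from the list of things; names that differ only in an ending like _2 or _b are one class to them, and where a whole thing is asked for, a point or a joint stands for the part that bears it (a point fixed in the world has none). Each returns a list of dicts, best first, with "confidence" (0 to 1); they miss things now and then, are a little off and sometimes report something else, mostly with a low value. They report only what shows in the picture. A call takes as long as a camera call. They do not tell look-alikes from the thing itself.
- finder.boxes_of(picture, thing): "xy" ([column, row] in pixels, amid what is visible of it).
The state is a dict: "clock": time; "qpos": joint angles; "qd": joint speeds; "effort": joint torques, N m; "position": TCP position; "ee_rot": TCP orientation; "contact_force": force on the tool from outside, world axes, zero at the start; "moment": the same for the moment, N m; "width": finger opening in m.
Only numpy, scipy, OpenCV 4.12 (cv2) and the standard library are available. Lean on these libraries where they do the work, as an engineer would, in place of code of your own. Each camera call takes 0.05 s, during which the arm holds its last target.

## Working session

There is one attempt and no reset: what is moved stays moved. The work goes in short steps, Python scripts to look and compute and a tool call to move; the robot and the scene stay as the last step left them, time stands still between calls to the robot, and variables do not carry over. Pictures are saved under pics/ and viewed, and the job is handed in when it is done.

Besides the shell and the picture viewer there is one more tool, called as name(argument=value, ...), one argument or row to a line, values as JSON. carry_out: Moves the arm, as the interface text tells. Its arguments: {"type":"object","properties":{"rows":{"type":"array","items":{"type":"array","items":{"type":"array","items":{"type":"number"}}}},"force":{"type":"number"}},"required":["rows"]}

```bash
mkdir -p pics; cat > h.py <<'E'
import numpy as np, cv2
from scipy.spatial.transform import Rotation as R
from rig import telemetry, cams, manip, finder
def mat(a):
    a=np.array(a,float)
    return a if a.shape==(3,3) else R.from_quat([a[1],a[2],a[3],a[0]]).as_matrix()
def ray(p,uv):
    K=np.array(p["camera_matrix"]); d=mat(p["attitude"])@np.linalg.solve(K,[uv[0],uv[1],1.]); return np.array(p["eye"]),d
def onz(p,uv,z):
    e,d=ray(p,uv); return e+d*(z-e[2])/d[2]
def proj(p,X):
    c=mat(p["attitude"]).T@(np.array(X)-np.array(p["eye"])); q=np.array(p["camera_matrix"])@c; return q[:2]/q[2]
def tri(obs):
    A=np.zeros((3,3));b=np.zeros(3)
    for p,uv in obs:
        e,d=ray(p,uv); d=d/np.linalg.norm(d); M=np.eye(3)-np.outer(d,d); A+=M;b+=M@e
    return np.linalg.solve(A,b)
def save(p,n): cv2.imwrite(f"pics/{n}.png",p["image"][:,:,::-1])
E
python3 - <<'E'
from h import *
ps={}
for n in ["scene","top"]:
    p=cams.get_image(n); ps[n]=p; save(p,n+"0")
    print(n,np.round(p["eye"],3),np.round(mat(p["attitude"]),2).tolist(),p["camera_matrix"][0][0])
for n,p in ps.items():
    for t in ["tray","tube","tube_mid","bowl","flap","flap_hinge","flap_tab","gourd","filter_box","yerba_jar","cup","spice_jar","spare_cap"]:
        print(n,t,[(np.round(b["xy"]).tolist(),round(b["confidence"],2)) for b in finder.boxes_of(p,t)][:5])
print(telemetry.get_state())
E
```

```text
scene [ 1.014 -0.644  1.401] [[0.76, 0.55, -0.34], [0.64, -0.64, 0.41], [0.01, -0.53, -0.85]] 523.7697536760911
top [0.431 0.011 1.105] [[-0.02, -1.0, 0.09], [-1.0, 0.02, -0.0], [0.0, -0.09, -1.0]] 382.12937982832426
scene tray [([321.0, 178.0], 0.83)]
scene tube [([310.0, 80.0], 0.68), ([360.0, 160.0], 0.64)]
scene tube_mid [([285.0, 112.0], 0.9), ([363.0, 163.0], 0.76), ([308.0, 82.0], 0.59)]
scene bowl [([250.0, 250.0], 0.75)]
scene flap [([338.0, 252.0], 0.2)]
scene flap_hinge []
scene flap_tab []
scene gourd [([340.0, 253.0], 0.61)]
scene filter_box [([384.0, 212.0], 0.65)]
scene yerba_jar [([296.0, 304.0], 0.85)]
scene cup [([383.0, 132.0], 0.87)]
scene spice_jar []
scene spare_cap [([254.0, 201.0], 0.71)]
top tray [([213.0, 221.0], 0.93)]
top tube [([116.0, 317.0], 0.9), ([182.0, 187.0], 0.63), ([174.0, 312.0], 0.63), ([338.0, 200.0], 0.6)]
top tube_mid [([179.0, 185.0], 0.77), ([175.0, 312.0], 0.66), ([119.0, 319.0], 0.65)]
top bowl [([349.0, 210.0], 0.58)]
top flap [([340.0, 195.0], 0.49)]
top flap_hinge [([339.0, 196.0], 0.68)]
top flap_tab [([179.0, 187.0], 0.46)]
top gour
[... 281 characters left out ...]
 0.18)]
{'clock': 1.4, 'qpos': array([-1.22398654e+00,  2.75874679e-01,  1.50489554e+00, -9.51770392e-06,
        1.36067464e+00, -1.20977437e-01]), 'qd': array([-7.35243137e-04, -4.94391329e-05, -1.42433987e-04, -2.93886743e-05,
        6.24427473e-04, -3.59426943e-04]), 'effort': array([ 8.79390373e-04, -4.16659570e+01, -2.46092641e+01, -4.22003518e-05,
        2.73780570e-04, -4.42158283e-07]), 'position': array([ 0.25929251, -0.51326414,  0.23134425]), 'ee_rot': array([ 4.96758766e-05,  8.51737666e-01, -5.23968456e-01,  5.49116500e-05]), 'contact_force': array([-0.32216601, -0.20744836, -0.00150147]), 'moment': array([ 0.04197781, -0.02259434, -0.00407894]), 'width': 0.08553285025630208}
```

View pics/scene0.png

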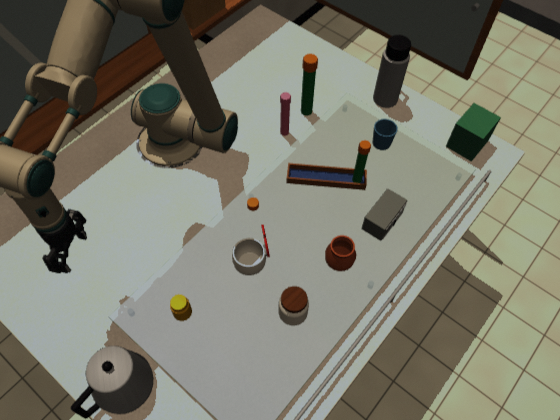

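View pics/top0.png

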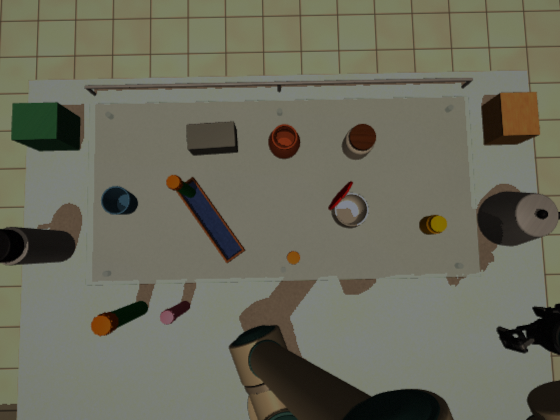

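```bash
python3 - <<'E'
from h import *
p=cams.get_image("scene");q=cams.get_image("top")
def crop(p,x0,y0,w,h,s,n):
    cv2.imwrite(f"pics/{n}.png",cv2.convertScaleAbs(cv2.resize(np.ascontiguousarray(p["image"][y0:y0+h,x0:x0+w,::-1]),None,fx=s,fy=s,interpolation=cv2.INTER_CUBIC),alpha=1.6))
crop(p,220,120,160,120,5,"s1"); crop(p,220,210,80,70,8,"s2")
crop(q,150,160,110,110,5,"t1"); crop(q,310,170,80,70,8,"t2")
E
```

```text
(no output)
```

View pics/s1.png

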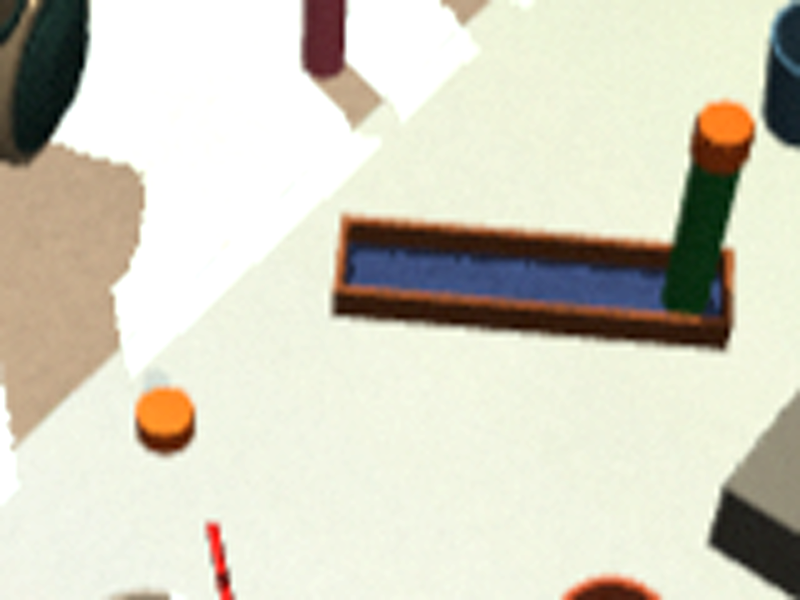

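View pics/s2.png

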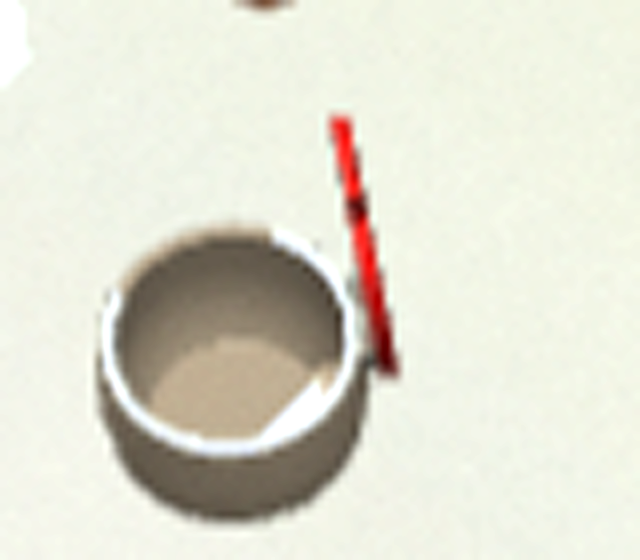

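View pics/t1.png

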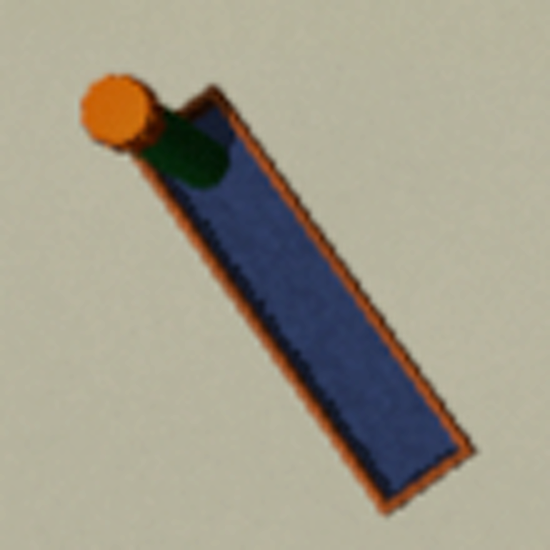

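View pics/t2.png

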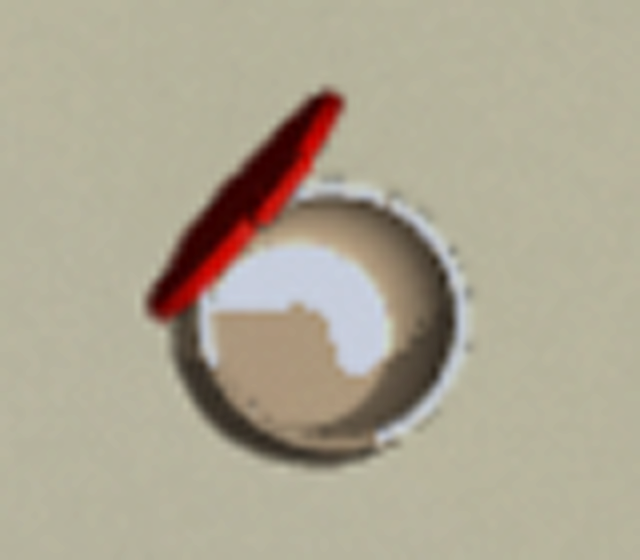

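```bash
python3 - <<'E'
from h import *
p=cams.get_image("scene");q=cams.get_image("top")
r=lambda x:np.round(x,4)
C=[onz(q,u,.058) for u in [(192.4,177.2),(245,250.4),(227.2,262.8)]]
for c in C: print("corner",r(c))
ctr=(C[0]+C[2])/2; ax=C[1]-C[0]; print("tray ctr",r(ctr),"len",np.linalg.norm(ax),np.linalg.norm(C[2]-C[1]),"yaw",np.arctan2(ax[1],ax[0]),r(ax[:2]/np.linalg.norm(ax[:2])))
print([r(onz(p,(220+a/5,120+b/5),.058)) for a,b in [(345,217),(335,292),(733,250)]])
print("cap",r(onz(q,(173.2,182),.215)),r(onz(p,(365,145),.215)))
print("bowl",r(onz(q,(351.4,209.5),.106)),r(onz(p,(249,252.3),.106)))
A=[onz(q,(310+a/8,170+b/8),.16) for a,b in[(328,92),(160,318)]];d=A[1]-A[0]
print("flap mid",r((A[0]+A[1])/2),np.linalg.norm(d),"hinge dir",np.arctan2(d[1],d[0]))
# scene: flap top tab
# fit bowl yaw and flap angle by projecting
def flap(c,yaw,th):
    h=np.array([49,0,77])/1e3; out={}
    Rz=R.from_euler('z',yaw).as_matrix()
    dv=np.array([-np.cos(th),0,np.sin(th)]); n=np.array([np.sin(th),0,np.cos(th)])
    f=lambda s,y,k: np.array(c)+Rz@(h+dv*s+np.array([0,y,0])+n*k)
    return f
from scipy.optimize import least_squares
b=onz(q,(351.4,209.5),.106); b2=onz(p,(249,252.3),.106); c=(b+b2)/2; c[2]=.03
# observations: edge ends y=+-45 at s=49 (both pics), tab tip in scene
def res(x):
    f=flap([x[2],x[3],.03],x[0],x[1]); o=[]
    for cam,s,y,uv in [(q,49,45,(310+160/8,170+312/8)),(q,49,-45,(310+328/8,170+97/8)),(p,105,0,(220+340/8,210+118/8)),(p,49,-45,(220+388/8,210+370/8))]:
        o+=list(proj(cam,f(s/1e3,y/1e3,.003))-uv)
    o+=list((np.array(x[2:])-c[:2])*400)
    return o
for y0 in (0.7,1.0):
  s=least_squares(res,[y0,1.6,c[0],c[1]]); print(r(s.x),s.cost,r(s.fun))
for n,uv,z in [("filter",(214,138),.1),("cup",(120,201),.11),("gourd",(285,140),.13),("yerba",(360,142),.13)]: print(n,r(onz(q,uv,z)))
E
```

```text
corner [0.6316 0.2435 0.058 ]
corner [0.4264 0.1007 0.058 ]
corner [0.3939 0.1495 0.058 ]
tray ctr [0.5128 0.1965 0.058 ] len 0.25000424278190514 0.058653254339399996 yaw -2.5334188257498162 [-0.8207 -0.5714]
[array([0.3978, 0.1537, 0.058 ]), array([0.4303, 0.1045, 0.058 ]), array([0.6016, 0.2936, 0.058 ])]
cap [0.591  0.2538 0.215 ] [0.5947 0.2543 0.215 ]
bowl [ 0.5275 -0.1844  0.106 ] [ 0.5308 -0.1829  0.106 ]
flap mid [ 0.5577 -0.148   0.16  ] 0.08885487980162264 hinge dir 2.475043816027305
[ 0.9005  1.5031  0.5268 -0.1838] 18.310945527802826 [-1.3613  1.3275 -1.0597 -0.2204  0.5271  5.2784 -0.6115 -1.5706 -0.9232
 -0.0517]
[ 0.9005  1.5031  0.5268 -0.1838] 18.31094552837644 [-1.3614  1.3275 -1.0597 -0.2204  0.5271  5.2784 -0.6115 -1.5706 -0.9233
 -0.0517]
filter [0.7289 0.176  0.1   ]
cup [0.5626 0.4215 0.11  ]
gourd [ 0.7108 -0.0137  0.13  ]
yerba [ 0.7013 -0.2089  0.13  ]
```

```bash
cat >> h.py <<'E'
def flap(c,yaw,th):
    Rz=R.from_euler('z',yaw).as_matrix()
    dv=np.array([-np.cos(th),0,np.sin(th)]); n=np.array([np.sin(th),0,np.cos(th)])
    return lambda s,y,k: np.array(c)+Rz@(np.array([.049,0,.077])+dv*s+np.array([0,y,0])+n*k)
def outline(f):
    a=np.linspace(0,2*np.pi,60); P=[]
    for k in (0,.006):
        P+= [f(.049+.045*np.cos(t),.045*np.sin(t),k) for t in a]
        P+= [f(.105,y,k) for y in (-.012,.012)]
    return P
E
python3 - <<'E'
from h import *
from scipy.optimize import minimize
p=cams.get_image("scene");q=cams.get_image("top")
dt=[]
M=[]
for im,roi in((p,(230,205,290,270)),(q,(320,170,370,220))):
    a=im["image"].astype(int); m=((a[...,0]>45)&(a[...,1]<a[...,0]*.45)&(a[...,2]<a[...,0]*.45)).astype(np.uint8)
    z=np.zeros_like(m); x0,y0,x1,y1=roi; z[y0:y1,x0:x1]=m[y0:y1,x0:x1]; M.append(z); print(z.sum())
def render(x,im,s=4):
    pts=np.array([proj(im,X) for X in outline(flap([x[0],x[1],.03],x[2],x[3]))])
    m=np.zeros((420,560),np.uint8)
    big=np.zeros((420*s,560*s),np.uint8)
    half=len(pts)//2
    hull=cv2.convexHull((pts[:half-2+0]*s).astype(np.float32))
    for sub in (np.r_[0:60,62:122],[60,61,122,123]+[29]*0,):
        pp=pts[list(sub)]
        if len(sub)==4: 
            f=flap([x[0],x[1],.03],x[2],x[3]); pp=np.vstack([pp,[proj(im,f(.08,y,k)) for y in(-.012,.012) for k in(0,.006)]])
        cv2.fillConvexPoly(big,cv2.convexHull(((pp+.5)*s).astype(np.int32)),255)
    return cv2.resize(big,(560,420),interpolation=cv2.INTER_AREA)/255.
def cost(x):
    return sum(np.abs(cv2.GaussianBlur(render(x,im),(0,0),1)-cv2.GaussianBlur(m.astype(float),(0,0),1)).sum() for m,im in zip(M,(p,q)))+ 3e5*((x[0]-.529)**2+(x[1]+.1837)**2)
best=None
for th in (1.2,1.4,1.6,1.8,2.0):
  for yaw in (.75,.9,1.05):
    s=minimize(cost,[.529,-.1837,yaw,th],method='Nelder-Mead',options=dict(initial_simplex=[[.529,-.1837,yaw,th],[.532,-.1837,yaw,th],[.529,-.18,yaw,th],[.529,-.1837,yaw+.1,th],[.529,-.1837,yaw,th+.1]]))
    print(th,yaw,np.round(s.x,4),round(s.fun,1))
    if best is None or s.fun<best.fun: best=s
for im,n in((p,"fs"),(q,"ft")):
    a=im["image"][:,:,::-1].copy(); a=cv2.resize(a,None,fx=6,fy=6)
    for X in outline(flap([*best.x[:2],.03],*best.x[2:])):
        u=proj(im,X)+.5; cv2.circle(a,tuple((u*6).astype(int)),2,(0,255,0),-1)
    u=(proj(im,[*best.x[:2],.106])*6).astype(int); cv2.imwrite(f"pics/{n}.png",a[u[1]-220:u[1]+200,u[0]-250:u[0]+250])
E
```

```text
84
95
1.2 0.75 [ 0.527  -0.1857  0.8528  1.5188] 165.7
1.2 0.9 [ 0.5254 -0.1861  0.848   1.534 ] 165.4
1.2 1.05 [ 0.5247 -0.1852  0.832   1.5299] 164.1
1.4 0.75 [ 0.5268 -0.1854  0.8571  1.5188] 167.0
1.4 0.9 [ 0.5252 -0.1861  0.8371  1.5327] 164.4
1.4 1.05 [ 0.532  -0.1883  0.8811  1.5048] 199.0
1.6 0.75 [ 0.5272 -0.1844  0.8612  1.5099] 170.2
1.6 0.9 [ 0.5266 -0.1877  0.8509  1.5362] 165.9
1.6 1.05 [ 0.525  -0.1852  0.8366  1.5263] 164.2
1.8 0.75 [ 0.5318 -0.1854  0.8975  1.4873] 200.0
1.8 0.9 [ 0.5254 -0.1893  0.8545  1.5618] 170.5
1.8 1.05 [ 0.5275 -0.1856  0.8508  1.5134] 168.7
2.0 0.75 [ 0.5252 -0.1861  0.8382  1.5354] 164.8
2.0 0.9 [ 0.526  -0.1858  0.8458  1.5251] 165.3
2.0 1.05 [ 0.5233 -0.1835  0.8322  1.5283] 167.9
```

View pics/fs.png

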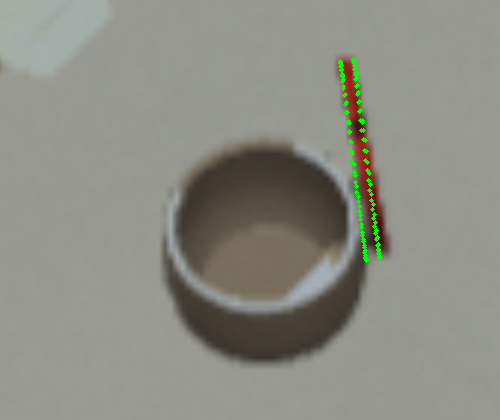

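View pics/ft.png

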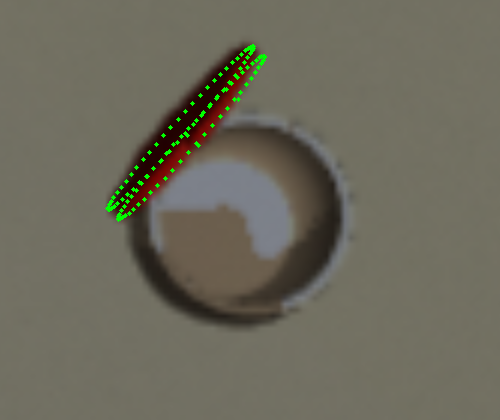

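carry_out(
  rows=[
    [[-1, 0, 0, 4, 0], [-1, 0, 0, 4, 0], [-1, 3, 3.5, 0, 0.04], [-1, 3, 3.5, 0, 0.04], [-1, 3, 3.5, 0, 0.04], [-1, 3, 3.5, 0, 0.04], [-1, 3, 3.5, 0, 0.04], [-1, 3, 3.5, 0, 0.04], [-1, 3, 3.5, 0, 0.04], [-1, 3, 3.5, 0, 0.04], [-1, 3, 3.5, 0, 0.04], [-1, 3, 3.5, 0, 0.04]],
  ],
)

```text
clock: 2.9
position: [0.5603, -0.1616, 0.3115]
ee_rot: [0.0, 0.939, -0.343, 0.0]
contact_force: [0.4, -1.1, 0.1]
width: -0.0
```

carry_out(
  rows=[
    [[-1, 2, 3.1, 0, 0], [-1, 2, 3.1, 0, 0], [-1, 0, 0, -4, 0], [-1, 0, 0, -4, 0], [-1, 0, 0, -4, 0], [-1, 0, 0, -0.4, 0], [-1, 0, 0, 0, 0]],
  ],
)

```text
clock: 3.6
position: [0.5991, -0.1012, 0.1869]
ee_rot: [0.0, 0.939, -0.344, -0.001]
contact_force: [0.5, -0.5, 0.1]
width: 0.0
```

```bash
python3 - <<'E'
from h import *
p=cams.get_image("scene");q=cams.get_image("top");w=cams.get_image("wrist")
a=lambda i,x0,y0:cv2.convertScaleAbs(cv2.resize(np.ascontiguousarray(i["image"][y0:y0+140,x0:x0+100,::-1]),(400,560)),alpha=1.5)
cv2.imwrite("pics/a1.png",np.hstack([a(p,210,160),a(q,300,120)])); save(w,"w1")
s=telemetry.get_state();print(s["position"],s["contact_force"])
E
```

```text
[ 0.60099617 -0.10189471  0.19003465] [ 0.08584754 -0.06929114 -0.31986138]
```

View pics/a1.png

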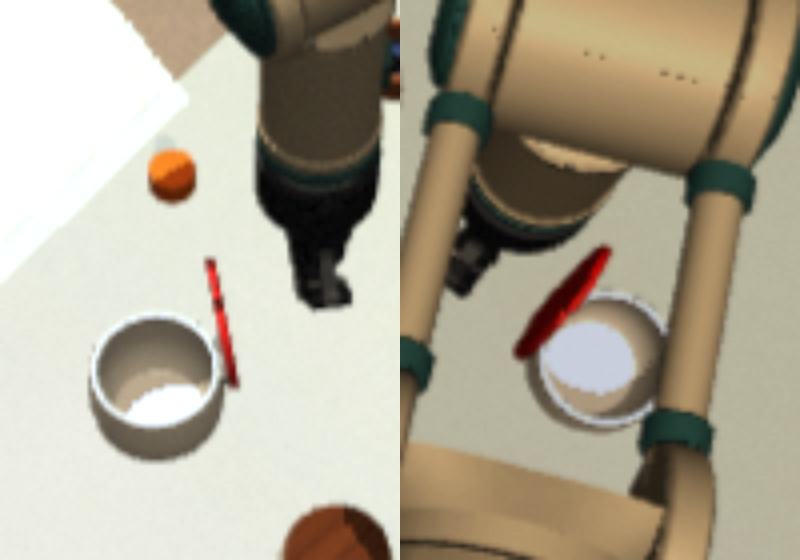

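View pics/w1.png

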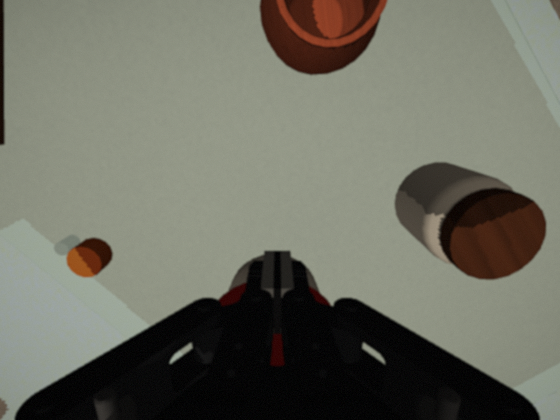

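carry_out(
  rows=[
    [[-1, -1.03, -1.22, -0.1, 0], [-1, -1.03, -1.22, -0.1, 0], [-1, -1.03, -1.22, -0.1, 0], [-1, -0.94, -1.11, -0.5, 0], [-1, -0.94, -1.11, -0.5, 0], [-1, -0.71, -0.84, -0.5, 0], [-1, -0.71, -0.84, -0.5, 0], [-1, -0.58, -0.69, -0.8, 0], [-1, -0.58, -0.69, -0.8, 0]],
  ],
)

```text
clock: 4.65
position: [0.5233, -0.1911, 0.1475]
ee_rot: [-0.0, 0.939, -0.344, -0.0]
contact_force: [0.8, 0.4, 0.3]
width: 0.0003
```

```bash
python3 - <<'E'
from h import *
p=cams.get_image("scene");q=cams.get_image("top")
a=lambda i,x0,y0:cv2.convertScaleAbs(cv2.resize(np.ascontiguousarray(i["image"][y0:y0+140,x0:x0+100,::-1]),(400,560)),alpha=1.5)
cv2.imwrite("pics/a2.png",np.hstack([a(p,210,160),a(q,300,120)]))
s=telemetry.get_state();print(s["position"],s["contact_force"])
E
```

```text
[ 0.5221152  -0.19099902  0.14667513] [ 0.46330867  0.36652792 -0.26822246]
```

View pics/a2.png

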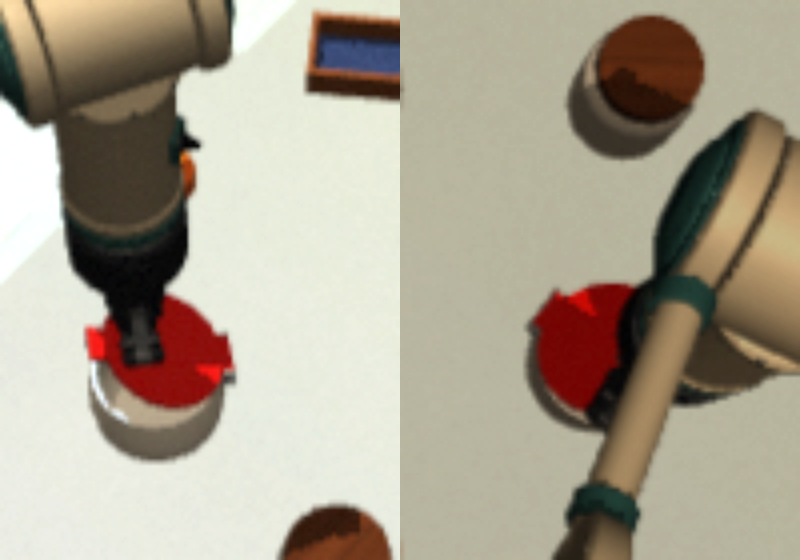

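carry_out(
  rows=[
    [[-1, -0.25, -0.3, -0.8, 0], [-1, -0.2, -0.25, -0.8, 0], [-1, -0.15, -0.2, -0.8, 0], [-1, 0, 0, -0.5, 0], [-1, 0, 0, -0.3, 0], [-1, 0, 0, 0, 0]],
  ],
)

```text
clock: 5.35
position: [0.5176, -0.1979, 0.1158]
ee_rot: [-0.0, 0.939, -0.344, -0.0]
contact_force: [-0.2, -0.4, -0.4]
width: 0.0002
```

carry_out(
  rows=[
    [[-1, 0, 0, -0.2, 0], [-1, 0, 0, -0.1, 0], [-1, 0, 0, 0, 0]],
  ],
)

```text
clock: 5.65
position: [0.5179, -0.1981, 0.1134]
ee_rot: [0.0, 0.939, -0.344, 0.0]
contact_force: [-0.2, 0.7, -0.5]
width: 0.0003
```

carry_out(
  rows=[
    [[-1, 0, 0, -0.1, 0], [-1, 0, 0, 0, 0]],
  ],
)

```text
clock: 5.85
position: [0.518, -0.1982, 0.113]
ee_rot: [0.0, 0.939, -0.344, 0.0]
contact_force: [-1.0, -0.1, 4.1]
width: -0.0003
```

carry_out(
  rows=[
    [[-1, 0, 0, -0.1, 0], [-1, 0, 0, 0, 0]],
  ],
)

```text
clock: 6.05
position: [0.518, -0.1983, 0.1128]
ee_rot: [0.0, 0.939, -0.344, 0.001]
contact_force: [-1.8, 0.9, 9.5]
width: -0.0001
```

carry_out(
  rows=[
    [[-1, 0, 0, 2, 0], [-1, 0, 0, 4.5, 0], [-1, 0, 0, 4.5, 0], [-1, 0, 0, 4.5, 0], [-1, 0, 0, 4.5, 0], [-1, 0, 0, 0, 0]],
  ],
)

```text
clock: 6.65
position: [0.5207, -0.1996, 0.3184]
ee_rot: [0.001, 0.939, -0.344, 0.007]
contact_force: [0.9, 0.2, 0.4]
width: -0.0002
```

carry_out(
  rows=[
    [[-0.6, 1.2, 4.4, 0, -0.024], [-0.6, 1.2, 4.4, 0, -0.024], [-0.6, 1.2, 4.4, 0, -0.024], [-0.6, 1.2, 4.4, 0, -0.024], [-0.6, 1.2, 4.4, 0, -0.024], [-0.6, 1.2, 4.4, 0, -0.024], [-0.6, 1.2, 4.4, 0, -0.024], [-0.6, 1.2, 4.4, 0, -0.024], [-0.6, 1.2, 4.4, 0, -0.024], [-0.6, 1.2, 4.4, 0, -0.024], [-0.6, 0.8, 4.4, 0, -0.024], [-0.6, 0, 0, 0, 0]],
  ],
)

```text
clock: 7.85
position: [0.6457, 0.2919, 0.3085]
ee_rot: [-0.001, 0.887, -0.462, -0.002]
contact_force: [-0.1, -0.4, 0.0]
width: 0.0169
```

```bash
python3 - <<'E'
from h import *
p=cams.get_image("scene");q=cams.get_image("top");w=cams.get_image("wrist")
a=lambda i,x0,y0:cv2.convertScaleAbs(cv2.resize(np.ascontiguousarray(i["image"][y0:y0+140,x0:x0+100,::-1]),(400,560)),alpha=1.5)
cv2.imwrite("pics/a3.png",np.hstack([a(p,210,200),a(q,300,120)])); save(w,"w3"); save(q,"t3")
s=telemetry.get_state();print(s["position"],s["contact_force"],s["width"],s["ee_rot"],s["qpos"])
E
```

```text
[0.64548401 0.28545252 0.31017011] [ 0.36309951  0.28464589 -0.22304601] 0.01659880414444614 [ 1.07499455e-03  8.85498174e-01 -4.64641495e-01 -3.29717415e-04] [ 3.18414593e-01  4.58258409e-01  1.03325944e+00 -1.02495220e-03
  1.65207819e+00  1.28479247e+00]
```

View pics/a3.png

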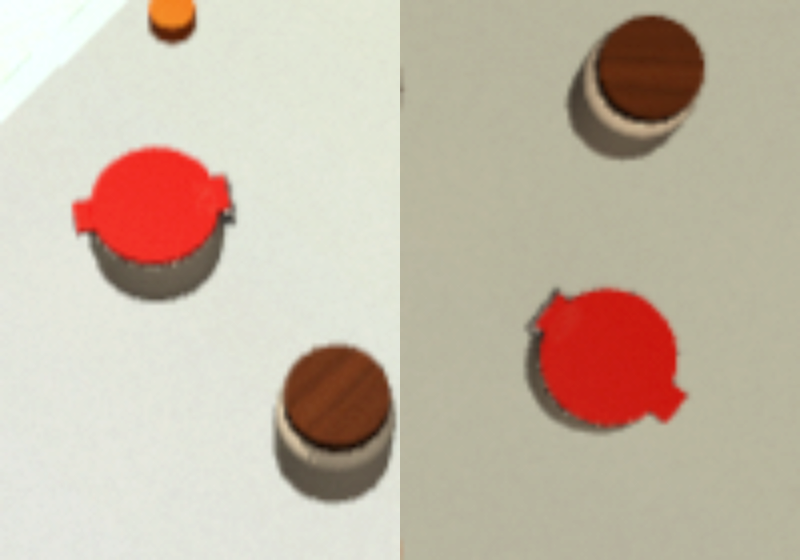

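View pics/w3.png

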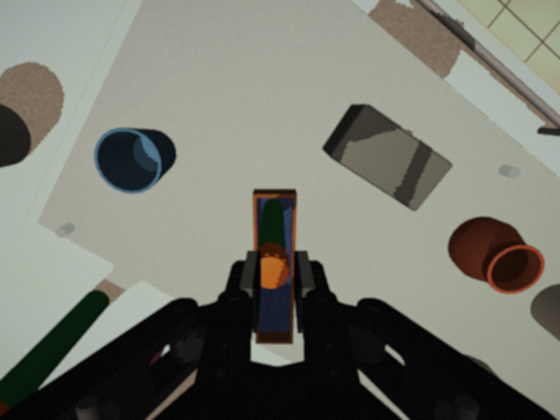

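carry_out(
  rows=[
    [[-0.6, -0.2, 0.4, -4.5, 0], [-0.6, 0, 0, -4.5, 0], [-0.6, 0, 0, -4.5, 0], [-0.6, 0, 0, 0, 0]],
  ],
)

```text
clock: 8.4
position: [0.639, 0.2862, 0.1691]
ee_rot: [0.006, 0.885, -0.466, -0.005]
contact_force: [-0.7, -0.5, 0.5]
width: 0.017
```

```bash
python3 - <<'E'
from h import *
w=cams.get_image("wrist"); save(w,"w4")
s=telemetry.get_state();print(s["position"],s["contact_force"],s["width"])
E
```

```text
[0.64170892 0.28734389 0.17346535] [0.68334012 0.08441343 1.6786284 ] 0.017180742657646738
```

View pics/w4.png

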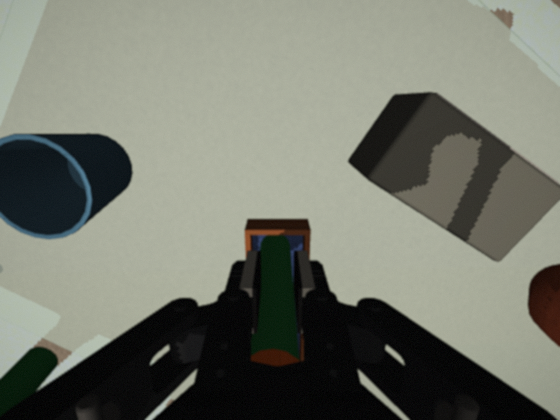

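carry_out(
  rows=[
    [[-0.6, -0.98, -0.69, 0, 0], [-0.6, -0.98, -0.69, 0, 0], [-0.6, -0.66, -0.46, 0, 0], [-0.6, -0.66, -0.46, 0, 0], [-0.6, -0.66, -0.46, 0, 0], [-0.6, -0.66, -0.46, 0, 0], [-0.6, 0, 0, 0, 0]],
  ],
)

```text
clock: 9.15
position: [0.5969, 0.257, 0.1767]
ee_rot: [0.0, 0.885, -0.465, -0.0]
contact_force: [0.1, -1.0, 0.5]
width: 0.0175
```

```bash
python3 - <<'E'
from h import *
w=cams.get_image("wrist"); s=cams.get_image("scene")
cv2.imwrite("pics/w5.png",np.hstack([cv2.resize(np.ascontiguousarray(x[:,:,::-1]),(400,400)) for x in (w["image"],s["image"][80:230,250:400])]))
s=telemetry.get_state();print(s["position"],s["contact_force"],s["width"])
E
```

```text
[0.59785735 0.25769092 0.1764779 ] [-0.31756553 -0.57461249  0.18723071] 0.017078832147465337
```

View pics/w5.png

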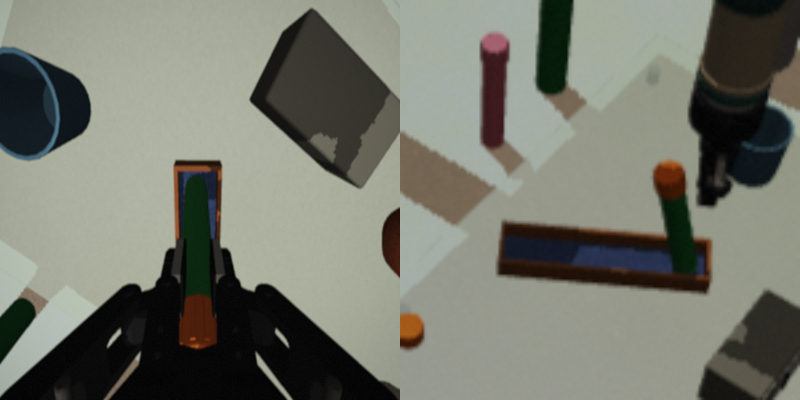

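It is leaning and falling ahead of the fingers; I let time pass.

carry_out(
  rows=[
    [[-0.6, 0, 0, 0, 0], [-0.6, 0, 0, 0, 0], [-0.6, 0, 0, 0, 0], [-0.6, 0, 0, 0, 0], [-0.6, 0, 0, 0, 0], [-0.6, 0, 0, 0, 0]],
  ],
)

```text
clock: 9.85
position: [0.5978, 0.2577, 0.1763]
ee_rot: [0.0, 0.885, -0.465, 0.0]
contact_force: [0.5, -0.4, -0.3]
width: 0.017
```

```bash
python3 - <<'E'
from h import *
s=cams.get_image("scene")
cv2.imwrite("pics/w6.png",cv2.resize(np.ascontiguousarray(s["image"][80:230,250:400,::-1]),(600,600)))
s=telemetry.get_state();print(s["position"],s["contact_force"],s["width"])
E
```

```text
[0.59779303 0.25768121 0.17627786] [ 0.97134879 -0.00218641 -0.50380327] 0.01693644739855924
```

View pics/w6.png

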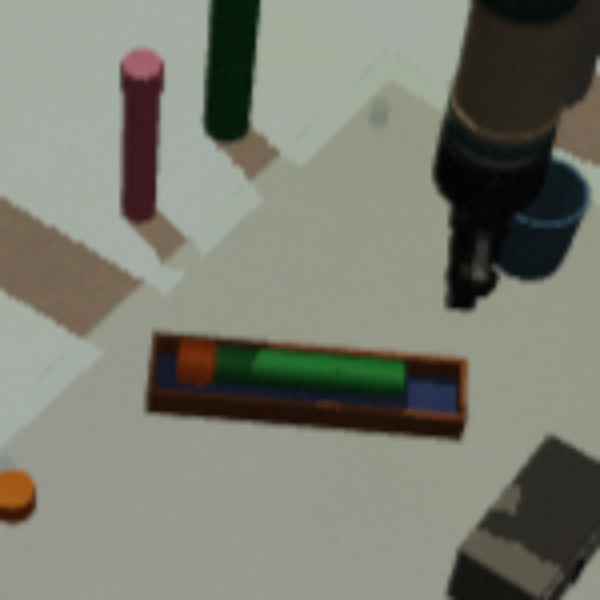

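carry_out(
  rows=[
    [[-0.6, 0, 0, 4.5, 0], [-0.6, 0, 0, 4.5, 0], [-0.6, 0, 0, 4.5, 0], [-0.6, 1, 4, 0, 0], [-0.6, 1, 4, 0, 0], [-0.6, 1, 4, 0, 0], [-0.6, 0, 0, 0, 0], [-0.6, 0, 0, 0, 0], [-0.6, 0, 0, 0, 0]],
  ],
)

```text
clock: 10.8
position: [0.6276, 0.3767, 0.3112]
ee_rot: [0.001, 0.885, -0.465, 0.0]
contact_force: [-1.2, -0.5, 0.5]
width: 0.0168
```

```bash
python3 - <<'E'
from h import *
q=cams.get_image("top"); p=cams.get_image("scene"); save(q,"t7")
cv2.imwrite("pics/t7z.png",cv2.convertScaleAbs(cv2.resize(np.ascontiguousarray(q["image"][160:270,150:260,::-1]),(550,550)),alpha=1.6))
for t in ["gourd","filter_box","yerba_jar","cup","spice_jar","spare_cap","bowl"]:
    print(t,[(np.round(b["xy"]).tolist(),round(b["confidence"],2)) for b in finder.boxes_of(q,t)][:2],[(np.round(b["xy"]).tolist(),round(b["confidence"],2)) for b in finder.boxes_of(p,t)][:2])
E
```

```text
gourd [([282.0, 141.0], 0.8), ([433.0, 222.0], 0.62)] [([342.0, 253.0], 0.74), ([246.0, 251.0], 0.46)]
filter_box [([213.0, 139.0], 0.86)] [([385.0, 212.0], 0.69)]
yerba_jar [] [([293.0, 305.0], 0.78)]
cup [([119.0, 198.0], 0.67)] [([380.0, 134.0], 0.69)]
spice_jar [([434.0, 222.0], 0.94)] [([182.0, 307.0], 0.88)]
spare_cap [] [([254.0, 202.0], 0.62)]
bowl [([352.0, 212.0], 0.9), ([361.0, 142.0], 0.45)] [([250.0, 252.0], 0.76), ([180.0, 308.0], 0.41)]
```

View pics/t7.png

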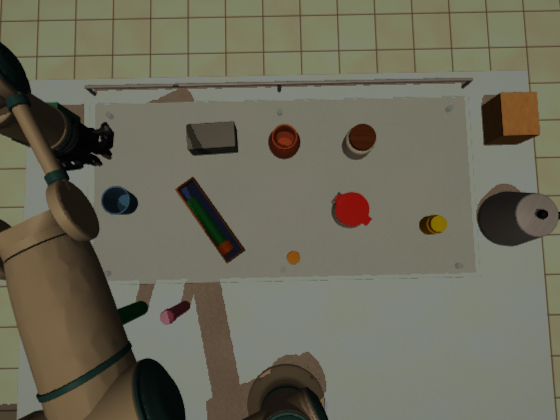

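View pics/t7z.png

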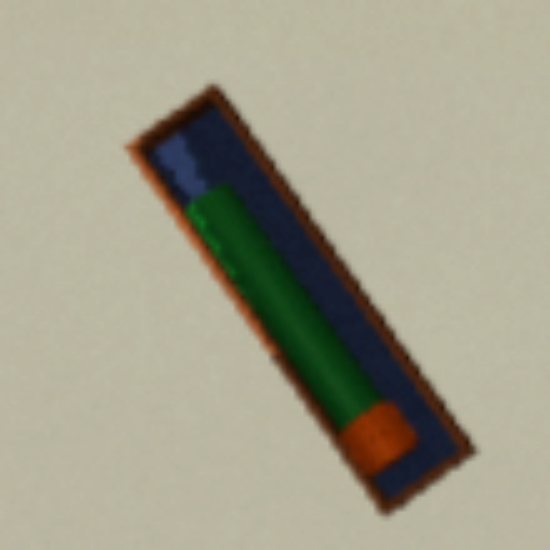

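```bash
python3 - <<'E'
from h import *
q=cams.get_image("top")
A=onz(q,(150+208/5,160+196/5),.055);B=onz(q,(150+395/5,160+457/5),.055)
d=np.array([-.8207,-.5714]);n=np.array([.5714,-.8207]);c=np.array([.5128,.1965])
m=((A+B)/2)[:2]-c; print(np.linalg.norm(A-B),m@d,m@n)
s=telemetry.get_state();print(s["clock"],np.abs(s["qd"]).max(),s["contact_force"])
manip.sign_off()
E
```

```text
0.17798018230548296 0.012943245323331139 -0.007940319415398226
11.65 0.00246600508895227 [-0.37292701 -1.00361405  0.77944687]
the job is handed in; nothing more can be done
```

The tube is lying in the tray, the flap is shut, and I handed the job in at about 11.7 s of the 45 s allowed.

- **Flap:** I pushed it over with the closed fingers in an arc, then pressed it down until it stopped. The last reading was 9.5 N, with the finger tips stalled at z of about 0.113 m, which is about the height of the shut flap's top. Both pictures afterwards show it level on the rim. I did not measure its angle directly.
- **Bowl:** Its position in the pictures changed by only 0–3 pixels, about what the detector itself is off by, so I take it as still in place.
- **Tube:** I tipped it with the fingers high up near the cap, and it fell lengthwise towards the tray's +x end. In the top picture its middle is about 13 mm lengthwise (limit 35) and 8 mm across (limit 14) from the tray's middle. The foot is at the −x end, and the tube lies along one wall.
- **Bystanders:** In the last pictures their positions differ from the first ones by at most about 3 pixels. The detector missed the yerba jar and spare cap in the last top picture, but found both in the scene picture, in place. It missed the spice jar in the first scene picture, so I compared that one in the top view only.
- **Arm:** It was clear of everything and still when I handed in.

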